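# Find the stamped crate and push it to the dispatch rail

## Robot

A 6-joint arm with a two-finger parallel gripper is mounted at the origin on the work surface; the furniture and walls round the work are solid. World frame = base frame: x ahead of the robot, y to its left, z up, the work surface at z = 0. Lengths are in m, angles in rad, forces in N, time in s.
With the tool pointing down it reaches from about 0.35 to 0.775 m from the base axis. Payload 7.3 kg.
Tool frame: the origin (TCP) lies at the very end of the fingers, on their centre line; the grasp point (between the pads) lies 19 mm behind it; z points along the fingers, y is the line along which they close (so a half turn about z gives the same grasp; the last joint's range is limited). The gripper opens to 92 mm and grips with 3 to 60 N. Pads are 19 mm wide; open, the fingers measure 130 mm over their backs; the gripper's body (75 mm by 190 mm) begins 47 mm behind the grasp point.
Start: joints at [1.055, 0.342, 1.524, -0, 1.275, -0.146], TCP at [0.19, 0.49, 0.227] pointing down, gripper open.
Joint ranges: [-2.53, 2.53], [-0.77, 2.02], [0.04, 2.7], [-1, 4.14], [0.28, 2.66], [-3.11, 3.11]. Speed limits (rad/s): [2.57, 2.57, 3.14, 3.14, 3.14, 3.14].

## Interface

Orientations are given as [roll, pitch, yaw] about the fixed x, y, z axes, in that order (R = Rz(yaw) Ry(pitch) Rx(roll)).
In Python, from cell import robot gives the robot as it stands. The module is installed in compiled form; this text tells all that it offers.
- The arm moves only by the tool arm_command, never from a script. Its argument "moves" is a list of rows, each a list of 3 entries, a list of its own where there are three numbers: the shift along the tool's x, y, z in m, then the turn, a rotation vector about the tool's x, y, z in rad, then the finger opening in m, from 0 to 0.0918. In form: [[[dx, dy, dz], [ax, ay, az], claw], ...]. A call has exactly 5 rows; each row is the pose to reach, as a shift and turn from the pose commanded when the call began, along the tool's axes at that moment; what a row does not reach only later rows make up. A row lasts 1/10 s, in which the tool goes at most 50 mm and 8.59 degrees, less where a joint would pass 70% of its speed; a pose out of reach is approached as far as the arm can. A call with a gripper value outside its range is refused whole. The fingers move at their own pace and stop on an object; "squeeze" is the grip in N (left out, the last holds). Time passes only in rows, so rows that repeat a pose let the fingers close, or fill a call up. It gives the time, the measured TCP pose, the force, the opening and the grip force at its end, in the units of the state.
- robot.observe(): the state, without advancing time (a new reading comes with each control period).
- robot.read_camera(name): name is "side" or "top"; returns the picture (420x560x3 uint8, red, green, blue); there is no depth.
- robot.camera_model(name): a dict with "fx", "fy", "cx", "cy" (pixels), "k1" (the pictures are not rectified: a ray, as slopes to the right and down, at radius r is drawn at 1 + k1 r^2 times it, then the intrinsics apply), "R" (3x3) and "t" (3): a world point X has camera coordinates R X + t. Camera axes: x right, y down, z forward; pixel columns grow to the right and rows downward; lengths in m; the calibration is good to about 2 mm. A picture is of the moment at which its call begins. camera_model takes no time and is no camera call.
- robot.hand_in(): hands the job in; it is judged then, once.
The state is a dict: "time": time; "qpos": joint angles; "qvel": joint speeds; "joint_efforts": joint torques, N m; "tool_pos": TCP position; "tool_rot": TCP orientation; "contact_force": force on the tool from outside, world axes, zero at the start; "torque": the same for the moment, N m; "opening": finger opening in m; "grip_force": force on a finger pad.
Only numpy, scipy, OpenCV 4.12 (cv2) and the standard library are available. Lean on these libraries where they do the work, as an engineer would, in place of code of your own. Each camera call takes 0.05 s, during which the arm holds its last target. There are 200 camera calls.

## Task

Two look-alike small parts crates stand upright before the dispatch rail, and only one has the inspection stamp (a ring with a tick) under its base, like the crate already in the line. With the fingers only, gently, gripping and lifting nothing, first tip both crates over, away from the robot, onto their backs so that both bases show; then push the stamped one on, still on its back, until its open mouth is square and flush against the rail. Leave the other lying on its back clear of the rail, and do not disturb the crate in the line or the loupe.

Things in the scene. Friction and masses are not known exactly. Their poses are not given: they have to be found in the camera images.
- crate_p: one of two look-alike open-topped crates of grey plastic, 0.08 kg: 46 mm deep (x), 62 wide (y), 62 high (z, to the open mouth), walls 3 mm. Origin: centre of the underside. It starts upright, x pointing away from the robot's side of the table within 10 deg of world x; the +x wall is its back. Lying on its back: x down, mouth to the rail, underside facing the robot, origin 23 mm above the table.
- crate_q: the other look-alike crate: same size, axes and origin; only one of the two is stamped. Either crate tips over its far lower edge when its back wall is pushed away near the top from inside (it balances at about 43 deg of tilt); pushed low it slides. Friction on the table about 0.6.
- stamp (a point): centre of the black inked stamp, a 41 mm ring with a tick in it, on the underside of one of the two look-alike crates: it coincides with the origin of the stamped crate. Hidden while the crate stands upright.
- rail: dispatch rail: aluminium bar screwed down along the table's far edge, 380 mm long (y), 10 thick, 14 high, black end caps. Origin: at table height, middle of the face that looks to the robot; x is square to that face, away from the robot. A crate on its back and flush has its origin 62 mm before this face. The fixed microscope, 0.4 m high, stands to the right of the crates.
- crate_sent: a third such crate already in the line, at the right end of the rail, on its back, mouth to the rail, stamped base to the robot: 62 mm along x, 62 along y, 46 high. Origin: centre of its lower side on the table. A bystander.
- loupe: black eye loupe standing on the table, 42 mm across, 36 mm high, a bystander. Origin: centre of its underside.

How it is judged:
By the outcome, as a careful person would: the job done as asked, in the order asked, and still so for the second after the job is handed in, with the robot touching nothing.
It also fails if it takes over 54 s, if anything falls off the work surface, if the arm or the gripper's body presses on something with over 40 N, if the wrist force passes 120 N, or if a joint passes its speed limit or range.

## Working session

There is one attempt and no reset: what is moved stays moved. The work goes in short steps, Python scripts to look and compute and a tool call to move; the robot and the scene stay as the last step left them, time stands still between calls to the robot, and variables do not carry over. Pictures are saved under pics/ and viewed, at most 11 in all, crops included, and the job is handed in when it is done.

Besides the shell and the picture viewer there is one more tool, called after "Emit:" by a JSON object that holds its "fn" and its "kwargs". arm_command: Moves the arm, as the interface text tells. Its arguments: {"type":"object","properties":{"moves":{"type":"array"},"squeeze":{"type":"number"}},"required":["moves"]}

```bash
mkdir -p pics; cat > h.py <<'E'
import numpy as np, cv2
from cell import robot
from scipy.spatial.transform import Rotation as Ro
def grab(n,f):
    im=robot.read_camera(n); cv2.imwrite('pics/'+f,cv2.cvtColor(im,cv2.COLOR_RGB2BGR)); return im
def ray(n,u,v):
    m=robot.camera_model(n); K=np.array([[m['fx'],0,m['cx']],[0,m['fy'],m['cy']],[0,0,1.]])
    p=cv2.undistortPoints(np.array([[[u,v]]],float),K,np.array([m['k1'],0,0,0.])).ravel()
    # fine for r: model is d=(1+k1 r^2)
    R=np.array(m['R']);t=np.array(m['t']); return -R.T@t, R.T@np.array([p[0],p[1],1])
def onz(n,u,v,z):
    c,d=ray(n,u,v); return c+d*(z-c[2])/d[2]
def proj(n,X):
    m=robot.camera_model(n); c=np.array(m['R'])@X+np.array(m['t']); x,y=c[:2]/c[2]; s=1+m['k1']*(x*x+y*y)
    return np.array([m['fx']*x*s+m['cx'],m['fy']*y*s+m['cy']])
def move(tgt,rpy=None):
    s=robot.observe(); R=Ro.from_euler('xyz',s['tool_rot']); d=R.inv().apply(np.array(tgt)-s['tool_pos'])
    w=None if rpy is None else (R.inv()*Ro.from_euler('xyz',rpy)).as_rotvec()
    print('d',d.round(4),'w',None if w is None else w.round(4))
E
python3 - <<'E'
from h import *
a=grab('side','s0.png');b=grab('top','t0.png')
s=robot.observe();print(s)
for n in('side','top'):
    c,d=ray(n,280,210);print(n,c,d)
E
```

```text
{'time': 0.1, 'qpos': array([ 1.05498800e+00,  3.42663967e-01,  1.52491434e+00,  7.01789662e-06,
        1.27537096e+00, -1.46001471e-01]), 'qvel': array([ 2.26304910e-03, -2.89664906e-03, -4.14811164e-03,  1.17634882e-03,
       -2.07673748e-04, -3.06305375e-05]), 'joint_efforts': array([ 1.85147575e-03, -4.32005632e+01, -2.44695085e+01,  7.20388046e-02,
        5.26151061e-02, -2.58874769e-05]), 'tool_pos': array([0.18955672, 0.48920878, 0.22611127]), 'tool_rot': array([-3.14025145e+00, -2.04004524e-04,  2.77178361e+00]), 'contact_force': array([-0.02201889, -0.45134219, -0.19749811]), 'torque': array([-0.0165173 ,  0.00042103,  0.00452134]), 'grip_force': 0.0, 'opening': 0.09166234916647584}
side [ 0.28512716 -0.4543436   0.46037166] [ 0.1779337   0.83454418 -0.52161171]
top [0.37578076 0.26742727 0.87369006] [ 0.03573801 -0.00878772 -0.99937153]
```

View pics/s0.png

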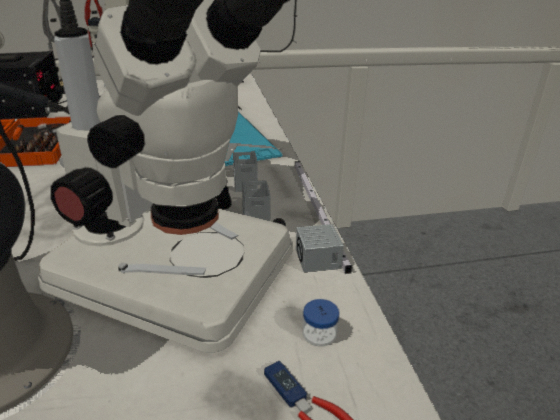

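View pics/t0.png

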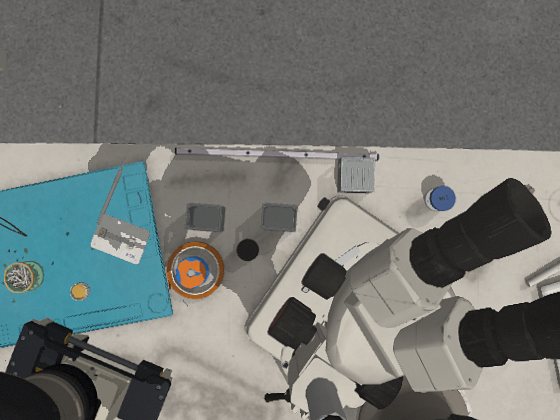

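The side view shows the two crates at about (245,170) and (257,200), beside the microscope column, and the stamped crate at (320,247). In the top view the crates are at (206,217) and (279,217), the sent crate at (357,175), the loupe at (248,250) and the rail from (177,151) to (378,157).

```bash
python3 - <<'E'
from h import *
b=cv2.imread('pics/t0.png'); cv2.imwrite('pics/t0c.png',cv2.resize(b[135:300,160:400],None,fx=3.3,fy=3.3,interpolation=cv2.INTER_CUBIC))
for n,u,v,z in [('crA',206,217,.062),('crB',279,217,.062),('loupe',248,250,.036),('railL',177,153,.014),('railR',378,159,.014),('sent',357,175,.046)]:
    print(n,onz('top',u,v,z).round(4))
m=robot.camera_model('top');print(m)
E
```

```text
crA [0.3909 0.3908 0.062 ]
crB [0.3924 0.2619 0.062 ]
loupe [0.3323 0.3174 0.036 ]
railL [0.5117 0.4554 0.014 ]
railR [0.5054 0.0754 0.014 ]
sent [0.4706 0.121  0.046 ]
{'fx': 459.6000846561512, 'fy': 459.6000846561512, 'cx': 281.71560393333635, 'cy': 205.78919772329908, 'k1': -0.07315020884819191, 'R': array([[ 0.01153424, -0.99984975,  0.01293958],
       [-0.99892341, -0.01210312, -0.04478327],
       [ 0.04493315, -0.01240911, -0.99891292]]), 't': array([0.25174756, 0.4177396 , 0.85917381])}
```

View pics/t0c.png

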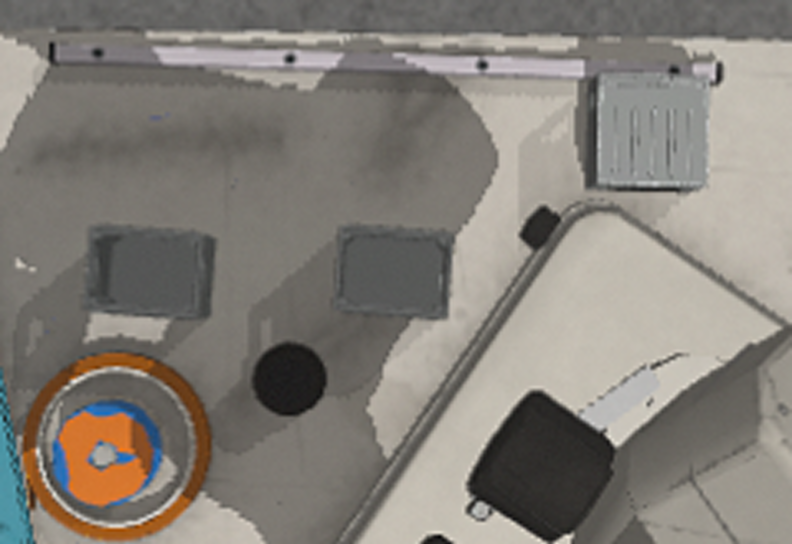

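Zoomed in, crate A's rim corners are at crop (91,226) and (86,310), and crate B's at (340,226), (452,230), (446,319) and (333,312). The loupe is at (290,378). The microscope base starts at crop x≈350–560, to the right of B.

```bash
python3 - <<'E'
from h import *
f=lambda u,v:(160+(u+.5)/3.3-.5,135+(v+.5)/3.3-.5)
for nm,pts,z in [('A',[(91,226),(86,310),(203,235),(198,317)],.062),('B',[(340,226),(333,312),(452,230),(446,319)],.062),('rail',[(55,65),(200,67),(400,71),(580,74)],.014),('base',[(350,540),(530,240),(600,203),(780,322)],.03),('knob',[(525,230),(555,215)],.03),('sent',[(600,187),(705,190)],.046),('sol',[(195,500),(26,450),(210,450),(117,352)],.02)]:
    print(nm,[onz('top',*f(u,v),z).round(4)[:2].tolist() for u,v in pts])
def tri(t,s):
    c,d=ray('top',*t);e,g=ray('side',*s);A=np.stack([d,-g],1);k=np.linalg.lstsq(A,e-c,rcond=None)[0]
    p,q=c+d*k[0],e+g*k[1];print(t,s,((p+q)/2).round(3),np.linalg.norm(p-q).round(3))
tri((325,395),(67,35));tri((385,270),(170,130));tri((323,276),(117,140));tri((400,240),(205,60));tri((293,322),(117,140))
for zz in(.1,.2,.3): print(zz,[onz('top',u,v,zz).round(3)[:2].tolist() for u,v in [(323,276),(303,270),(335,258),(293,322),(272,330)]])
E
```

```text
A [[0.415, 0.4246], [0.3699, 0.4264], [0.4109, 0.3643], [0.367, 0.3663]]
B [[0.4166, 0.291], [0.3705, 0.2942], [0.4152, 0.231], [0.3675, 0.2337]]
rail [[0.5091, 0.4566], [0.5089, 0.3736], [0.508, 0.2594], [0.5077, 0.1564]]
base [[0.2443, 0.2842], [0.4117, 0.186], [0.4328, 0.1469], [0.3674, 0.0452]]
knob [[0.4172, 0.1888], [0.4258, 0.1721]]
sent [[0.4406, 0.1492], [0.4397, 0.0912]]
sol [[0.2641, 0.3715], [0.2906, 0.467], [0.2921, 0.3635], [0.3463, 0.4167]]
(325, 395) (67, 35) [0.157 0.204 0.34 ] 0.046
(385, 270) (170, 130) [0.288 0.114 0.238] 0.058
(323, 276) (117, 140) [0.241 0.189 0.197] 0.125
(400, 240) (205, 60) [0.335 0.119 0.326] 0.052
(293, 322) (117, 140) [0.201 0.237 0.177] 0.061
0.1 [[0.293, 0.187], [0.303, 0.221], [0.324, 0.167], [0.216, 0.237], [0.202, 0.272]]
0.2 [[0.304, 0.197], [0.313, 0.227], [0.33, 0.18], [0.237, 0.241], [0.225, 0.271]]
0.3 [[0.315, 0.208], [0.322, 0.233], [0.337, 0.193], [0.257, 0.245], [0.247, 0.271]]
```

```bash
python3 - <<'E'
from h import *
move([.389,.395,.20],[np.pi,0,np.pi-.055])
E
```

```text
d [-0.22   -0.0157  0.0261] w [-0.0013 -0.0004 -0.3148]
```

Emit:
{"fn": "arm_command", "kwargs": {"moves": [[[-0.044,-0.003,0.005],[0,0,-0.08],0],[[-0.088,-0.006,0.01],[0,0,-0.16],0],[[-0.132,-0.009,0.016],[0,0,-0.24],0],[[-0.176,-0.012,0.021],[0,0,-0.315],0],[[-0.22,-0.0157,0.026],[0,0,-0.315],0]], "squeeze": 5}}

```text
time: 0.6
tool_pos: [0.3905, 0.3943, 0.2002]
tool_rot: [-3.141, -0.001, 3.089]
contact_force: [-0.1, 0.8, -0.1]
opening: 0.0563
grip_force: 0.0
```

Emit:
{"fn": "arm_command", "kwargs": {"moves": [[[0,0,0],[0,0,0],0],[[0,0,0.02],[0,0,0],0],[[0,0,0.05],[0,0,0],0],[[0,0,0.07],[0,0,0],0],[[0,0,0.07],[0,0,0],0]]}}

```text
time: 1.1
tool_pos: [0.387, 0.3944, 0.1279]
tool_rot: [-3.137, -0.005, 3.087]
contact_force: [-0.1, 0.0, 0.2]
opening: 0.0162
grip_force: 0.0
```

```bash
python3 - <<'E'
from h import *
a=grab('side','s1.png');b=grab('top','t1.png')
cv2.imwrite('pics/c1.png',np.hstack([cv2.imread('pics/s1.png')[:300,:400],cv2.imread('pics/t1.png')[120:420,50:450]]))
s=robot.observe();print({k:np.round(s[k],3) for k in('qpos','tool_pos','tool_rot','opening','contact_force')})
move([.389,.395,.052],[np.pi,0,np.pi-.055])
E
```

```text
{'qpos': array([ 0.656,  0.488,  1.576,  0.   ,  1.077, -0.86 ]), 'tool_pos': array([0.389, 0.396, 0.131]), 'tool_rot': array([-3.142, -0.   ,  3.087]), 'opening': np.float64(0.008), 'contact_force': array([-0.99 ,  0.402,  0.6  ])}
d [-0.0002 -0.0007  0.079 ] w [-0.0001 -0.0003  0.0006]
```

View pics/c1.png

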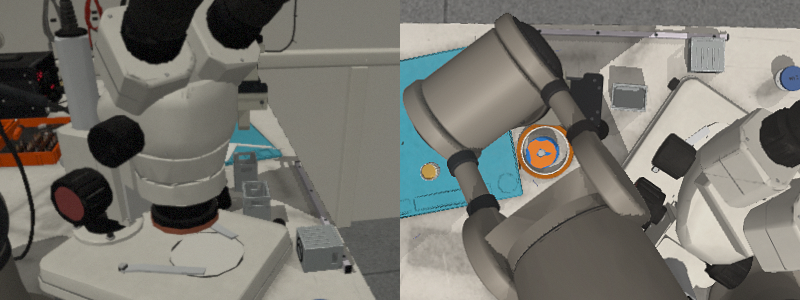

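The picture shows the closed gripper over the left crate, clear of the reel. The other crate is at crop (628,88). Next I'll go down into the left crate.

Emit:
{"fn": "arm_command", "kwargs": {"moves": [[[0,0,0.02],[0,0,0],0],[[0,0,0.04],[0,0,0],0],[[0,0,0.06],[0,0,0],0],[[0,0,0.075],[0,0,0],0],[[0,0,0.075],[0,0,0],0]]}}

```text
time: 1.7
tool_pos: [0.3887, 0.3954, 0.0554]
tool_rot: [-3.141, -0.001, 3.087]
contact_force: [-1.0, -0.0, 0.1]
opening: 0.0008
grip_force: 0.0
```

Emit:
{"fn": "arm_command", "kwargs": {"moves": [[[-0.004,0,0],[0,0,0],0],[[-0.008,0,0],[0,0,0],0],[[-0.012,0,0],[0,0,0],0],[[-0.0155,0,0],[0,0,0],0],[[-0.019,0,0.0005],[0,0,0],0]]}}

```text
time: 2.2
tool_pos: [0.4088, 0.3944, 0.0557]
tool_rot: [3.141, 0.001, 3.087]
contact_force: [-0.1, -0.4, 0.1]
opening: 0.0006
grip_force: 0.1
```

Emit:
{"fn": "arm_command", "kwargs": {"moves": [[[-0.0035,0,0],[0,0,0],0],[[-0.007,0,0.0005],[0,0,0],0],[[-0.0105,0,0.0015],[0,0,0],0],[[-0.014,0,0.003],[0,0,0],0],[[-0.0175,0,0.0045],[0,0,0],0]]}}

```text
time: 2.7
tool_pos: [0.4259, 0.3934, 0.0506]
tool_rot: [3.142, -0.0, 3.087]
contact_force: [-0.1, 0.3, -0.6]
opening: 0.0004
grip_force: 0.0
```

```bash
python3 - <<'E'
from h import *
a=grab('side','s2.png')
cv2.imwrite('pics/c2.png',cv2.resize(cv2.imread('pics/s2.png')[80:280,200:370],None,fx=3,fy=3))
s=robot.observe();print(s['tool_pos'].round(4),s['contact_force'].round(2))
E
```

```text
[0.4264 0.3933 0.0503] [ 0.39 -0.1   0.64]
```

View pics/c2.png

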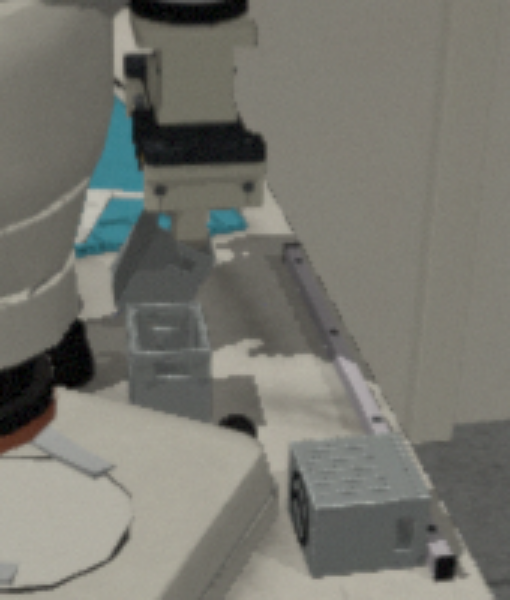

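The far crate is tilted about 25° against the finger, at crop (165,260), as planned, so I'll continue.

Emit:
{"fn": "arm_command", "kwargs": {"moves": [[[-0.004,0,0.003],[0,0,0],0],[[-0.008,0,0.005],[0,0,0],0],[[-0.012,0,0.008],[0,0,0],0],[[-0.0155,0,0.011],[0,0,0],0],[[-0.019,0,0.014],[0,0,0],0]]}}

```text
time: 3.25
tool_pos: [0.4449, 0.3924, 0.0365]
tool_rot: [3.141, -0.0, 3.087]
contact_force: [-1.1, 0.3, 4.3]
opening: 0.0007
grip_force: 4.4
```

Emit:
{"fn": "arm_command", "kwargs": {"moves": [[[-0.004,0,0.002],[0,0,0],0],[[-0.008,0,0.004],[0,0,0],0],[[-0.012,0,0.006],[0,0,0],0],[[-0.016,0,0.006],[0,0,0],0],[[-0.02,0,0.006],[0,0,0],0]]}}

```text
time: 3.75
tool_pos: [0.4647, 0.3911, 0.0304]
tool_rot: [-3.141, -0.001, 3.087]
contact_force: [-0.2, -0.2, 0.0]
opening: 0.0005
grip_force: 0.1
```

```bash
python3 - <<'E'
from h import *
a=grab('side','s3.png')
cv2.imwrite('pics/c3.png',cv2.resize(cv2.imread('pics/s3.png')[80:280,200:370],None,fx=3,fy=3))
s=robot.observe();print(s['tool_pos'].round(4),s['contact_force'].round(2))
E
```

```text
[0.4654 0.3911 0.0305] [ 0.27 -0.08  0.61]
```

View pics/c3.png

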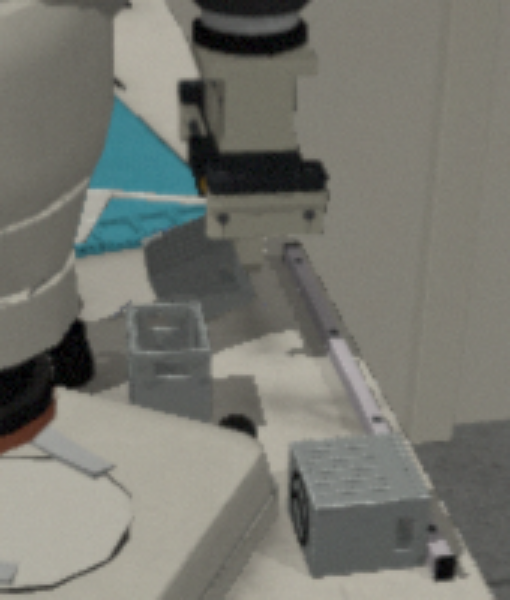

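The crate is at about 70°, with its front wall resting on the finger. I'll let it down the rest of the way.

Emit:
{"fn": "arm_command", "kwargs": {"moves": [[[-0.005,0,0],[0,0,0],0],[[-0.01,0,0],[0,0,0],0],[[-0.014,0,0],[0,0,0],0],[[-0.018,0,0],[0,0,0],0],[[-0.022,0,0],[0,0,0],0]]}}

```text
time: 4.3
tool_pos: [0.4868, 0.39, 0.0307]
tool_rot: [3.142, -0.0, 3.087]
contact_force: [0.0, -0.6, 0.7]
opening: 0.0006
grip_force: 0.0
```

Emit:
{"fn": "arm_command", "kwargs": {"moves": [[[-0.003,0,0],[0,0,0],0],[[-0.003,0,0],[0,0,0],0],[[-0.003,0,-0.01],[0,0,0],0],[[-0.003,0,-0.025],[0,0,0],0],[[-0.003,0,-0.04],[0,0,0],0]]}}

```text
time: 4.8
tool_pos: [0.4896, 0.3901, 0.0724]
tool_rot: [3.141, 0.001, 3.087]
contact_force: [-0.0, 0.5, 0.3]
opening: 0.0005
grip_force: 0.0
```

Emit:
{"fn": "arm_command", "kwargs": {"moves": [[[0,0,-0.03],[0,0,0],0],[[0,0,-0.06],[0,0,0],0],[[0,0,-0.09],[0,0,0],0],[[0,0,-0.11],[0,0,0],0],[[0,0,-0.11],[0,0,0],0]]}}

```text
time: 5.3
tool_pos: [0.491, 0.391, 0.186]
tool_rot: [3.137, 0.007, 3.087]
contact_force: [-0.1, -0.2, 0.2]
opening: 0.0008
grip_force: 0.0
```

```bash
python3 - <<'E'
from h import *
a=grab('side','s4.png');b=grab('top','t4.png')
cv2.imwrite('pics/c4.png',np.hstack([cv2.resize(cv2.imread('pics/s4.png')[120:270,200:350],None,fx=2.6,fy=2.6),cv2.resize(cv2.imread('pics/t4.png')[130:330,150:350],None,fx=1.95,fy=1.95)]))
s=robot.observe();print(s['tool_pos'].round(4),s['contact_force'].round(2))
move([.388,.265,.18],[np.pi,0,np.pi-.05])
E
```

```text
[0.4894 0.3899 0.1817] [ 0.36 -0.24 -0.41]
d [ 0.0944 -0.1303  0.0014] w [ 0.0009  0.0012 -0.0046]
```

View pics/c4.png

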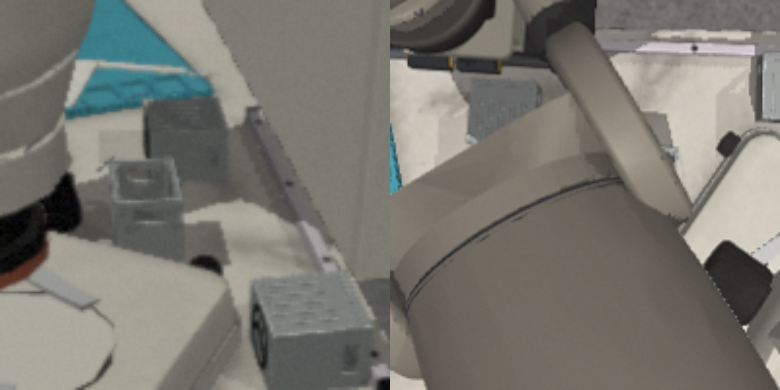

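Crate A now lies on its back at side crop (185,140), pushed square with no disturbance. Its base faces left and looks dark, and I can't yet tell whether it is stamped. For B I'll lean the tool left to keep the arm off the microscope.

```bash
python3 - <<'E'
from h import *
s=robot.observe()
R=Ro.from_euler('xyz',s['tool_rot']);T=Ro.from_euler('xyz',[np.pi,0,np.pi-.05])*Ro.from_rotvec([.3,0,0])
print(R.inv().apply(np.array([.389,.2565,.15])-s['tool_pos']).round(4),(R.inv()*T).as_rotvec().round(4))
im=robot.read_camera('side')[120:270,200:350]; g=cv2.cvtColor(im,cv2.COLOR_RGB2GRAY)
# base of A: crop approx (145..160)/2.6
cv2.imwrite('pics/base.png',cv2.resize(cv2.convertScaleAbs(g[25:75,40:100],alpha=2,beta=-80),None,fx=8,fy=8))
E
```

```text
[ 0.093  -0.1388  0.0314] [ 0.3009  0.0005 -0.0048]
```

View pics/base.png

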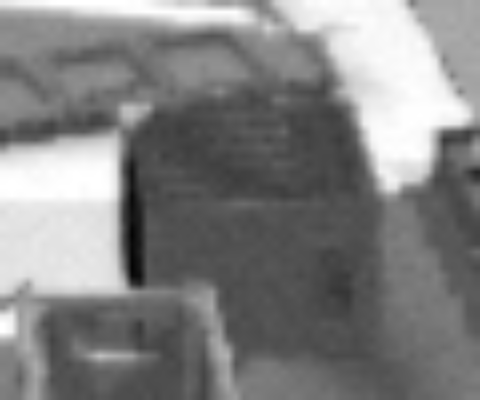

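A's base shows only as a dark sliver at crop (132,210), so the side view can't settle it. On to B.

Emit:
{"fn": "arm_command", "kwargs": {"moves": [[[0.015,-0.02,0.006],[0.06,0,0],0],[[0.036,-0.05,0.012],[0.14,0,0],0],[[0.055,-0.08,0.018],[0.22,0,0],0],[[0.074,-0.11,0.024],[0.3,0,0],0],[[0.093,-0.139,0.031],[0.3,0,0],0]]}}

```text
time: 5.95
tool_pos: [0.3875, 0.2557, 0.1479]
tool_rot: [-2.838, -0.002, 3.089]
contact_force: [0.7, 0.3, 0.0]
opening: 0.0006
grip_force: 0.0
```

```bash
python3 - <<'E'
from h import *
a=grab('side','s5.png')
s=robot.observe();print(s['tool_pos'].round(4),s['tool_rot'].round(3),s['contact_force'].round(2),s['qpos'].round(2))
R=Ro.from_euler('xyz',s['tool_rot']).inv()
for t in ([.389,.2565,.10],[.389,.2565,.058]): print(R.apply(np.array(t)-s['tool_pos']).round(4))
print('x',R.apply([1,-.05,0]).round(3),'z',R.apply([0,0,-1]).round(3))
E
```

```text
[0.3822 0.2508 0.1464] [-2.833 -0.01   3.088] [-3.46 -4.68 -1.64] [ 0.58  0.43  1.67 -0.26  1.24 -0.83]
[-0.007   0.0199  0.0423]
[-0.0074  0.0326  0.0823]
x [-1.001e+00  1.000e-03 -1.100e-02] z [-0.01   0.304  0.953]
```

```bash
python3 - <<'E'
from h import *
robot.read_camera('top');robot.read_camera('top')
s=robot.observe();print(s['tool_pos'].round(4),s['tool_rot'].round(3),s['contact_force'].round(2))
R=Ro.from_euler('xyz',s['tool_rot']).inv()
for t in ([.389,.2565,.10],[.389,.2565,.058]): print(R.apply(np.array(t)-s['tool_pos']).round(4))
E
```

```text
[0.387  0.2548 0.1485] [-2.839 -0.004  3.087] [-0.16 -0.06  0.26]
[-0.0021  0.0162  0.0458]
[-0.0022  0.0287  0.0859]
```

Emit:
{"fn": "arm_command", "kwargs": {"moves": [[[0,0.006,0.018],[0,0,0],0],[[0,0.012,0.037],[0,0,0],0],[[0,0.018,0.055],[0,0,0],0],[[0,0.023,0.072],[0,0,0],0],[[0,0.0275,0.087],[0,0,0],0]]}}

```text
time: 6.6
tool_pos: [0.3898, 0.2574, 0.0573]
tool_rot: [-2.842, 0.0, 3.087]
contact_force: [0.3, -0.1, 0.0]
opening: 0.0004
grip_force: 0.0
```

Emit:
{"fn": "arm_command", "kwargs": {"moves": [[[0,0,0],[0,0,0],0],[[0,0,0],[0,0,0],0],[[-0.003,0,0],[0,0,0],0],[[-0.006,0,0],[0,0,0],0],[[-0.009,0,0],[0,0,0],0]]}}

```text
time: 7.1
tool_pos: [0.3988, 0.2565, 0.0591]
tool_rot: [-2.843, 0.001, 3.087]
contact_force: [-0.1, -0.2, 0.2]
opening: 0.0006
grip_force: 0.0
```

Emit:
{"fn": "arm_command", "kwargs": {"moves": [[[-0.003,0,0],[0,0,0],0],[[-0.006,0,0],[0,0,0],0],[[-0.009,0,0],[0,0,0],0],[[-0.0125,0,0],[0,0,0],0],[[-0.016,0,0],[0,0,0],0]]}}

```text
time: 7.6
tool_pos: [0.4143, 0.2553, 0.0584]
tool_rot: [-2.842, -0.0, 3.087]
contact_force: [0.0, -0.3, 0.8]
opening: 0.0003
grip_force: 0.1
```

Emit:
{"fn": "arm_command", "kwargs": {"moves": [[[-0.003,0,0],[0,0,0],0],[[-0.006,0,0.0005],[0,0,0],0],[[-0.0095,0,0.0015],[0,0,0],0],[[-0.013,0.001,0.003],[0,0,0],0],[[-0.0165,0.0015,0.005],[0,0,0],0]]}}

```text
time: 8.1
tool_pos: [0.4309, 0.2545, 0.0531]
tool_rot: [-2.842, 0.0, 3.087]
contact_force: [0.2, -0.3, 0.0]
opening: 0.0003
grip_force: 0.1
```

Emit:
{"fn": "arm_command", "kwargs": {"moves": [[[-0.004,0.001,0.002],[0,0,0],0],[[-0.0075,0.0015,0.005],[0,0,0],0],[[-0.011,0.002,0.007],[0,0,0],0],[[-0.0145,0.003,0.01],[0,0,0],0],[[-0.018,0.004,0.0125],[0,0,0],0]]}}

```text
time: 8.6
tool_pos: [0.4488, 0.2535, 0.0398]
tool_rot: [-2.842, -0.0, 3.087]
contact_force: [1.2, 0.0, 0.4]
opening: 0.0002
grip_force: 0.1
```

```bash
python3 - <<'E'
from h import *
a=grab('side','s6.png')
cv2.imwrite('pics/c6.png',cv2.resize(cv2.imread('pics/s6.png')[80:280,200:370],None,fx=3,fy=3))
s=robot.observe();print(s['tool_pos'].round(4),s['contact_force'].round(2))
E
```

```text
[0.4492 0.2535 0.0395] [ 0.86 -0.07 -1.04]
```

View pics/c6.png

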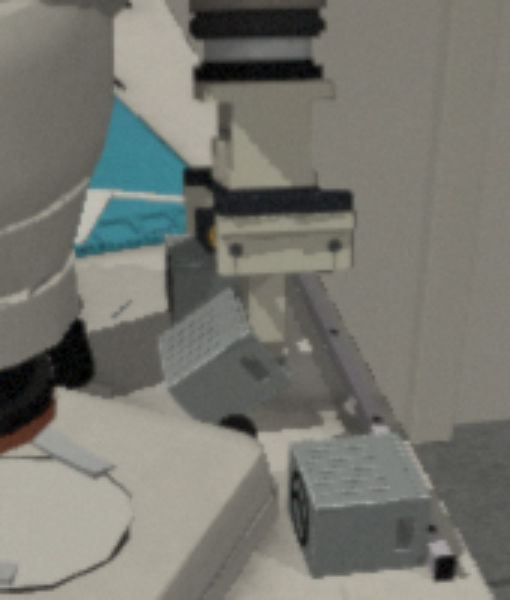

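Crate B is at about 50–55° and resting on the finger, with the right-hand wall facing the camera at crop (230,370). I'll lower it the rest of the way.

Emit:
{"fn": "arm_command", "kwargs": {"moves": [[[-0.004,0.0005,0.001],[0,0,0],0],[[-0.008,0.001,0.003],[0,0,0],0],[[-0.012,0.0015,0.005],[0,0,0],0],[[-0.016,0.0015,0.005],[0,0,0],0],[[-0.02,0.0015,0.005],[0,0,0],0]]}}

```text
time: 9.15
tool_pos: [0.4688, 0.2524, 0.0349]
tool_rot: [-2.842, -0.0, 3.087]
contact_force: [0.1, -0.8, 0.3]
opening: 0.0004
grip_force: 0.1
```

Emit:
{"fn": "arm_command", "kwargs": {"moves": [[[-0.004,0,0],[0,0,0],0],[[-0.008,0,0],[0,0,0],0],[[-0.012,0,0],[0,0,0],0],[[-0.016,0,0],[0,0,0],0],[[-0.02,0,0],[0,0,0],0]]}}

```text
time: 9.65
tool_pos: [0.4888, 0.2513, 0.0349]
tool_rot: [-2.842, 0.0, 3.087]
contact_force: [0.0, 0.3, 0.5]
opening: 0.0006
grip_force: 0.0
```

Emit:
{"fn": "arm_command", "kwargs": {"moves": [[[-0.003,0,0],[0,0,0],0],[[-0.003,0,0],[0,0,0],0],[[-0.003,-0.003,-0.01],[0,0,0],0],[[-0.003,-0.009,-0.028],[0,0,0],0],[[-0.003,-0.016,-0.05],[0,0,0],0]]}}

```text
time: 10.15
tool_pos: [0.4908, 0.2505, 0.0881]
tool_rot: [-2.841, -0.001, 3.087]
contact_force: [-0.2, 0.1, -0.4]
opening: 0.0003
grip_force: 0.0
```

Emit:
{"fn": "arm_command", "kwargs": {"moves": [[[0,-0.009,-0.028],[-0.04,0,0],0],[[0,-0.015,-0.048],[-0.1,0,0],0],[[0,-0.022,-0.07],[-0.16,0,0],0],[[0,-0.022,-0.07],[-0.22,0,0],0],[[0,-0.022,-0.07],[-0.3,0,0],0]]}}

```text
time: 10.65
tool_pos: [0.4917, 0.251, 0.1628]
tool_rot: [3.138, 0.003, 3.088]
contact_force: [-0.2, -0.4, -0.9]
opening: 0.0005
grip_force: 0.0
```

```bash
python3 - <<'E'
from h import *
s=robot.observe();print(s['tool_pos'].round(4),s['tool_rot'].round(3),s['contact_force'].round(2))
move([.36,.44,.2],[np.pi,0,np.pi-.05])
E
```

```text
[0.4917 0.251  0.1628] [3.138e+00 3.000e-03 3.088e+00] [-0.16 -0.37 -0.92]
d [ 0.1415  0.1818 -0.0369] w [ 0.0039  0.003  -0.0036]
```

Emit:
{"fn": "arm_command", "kwargs": {"moves": [[[0,0.02,-0.03],[0,0,0],0],[[0.02,0.06,-0.05],[0,0,0],0],[[0.05,0.095,-0.05],[0,0,0],0],[[0.085,0.13,-0.05],[0,0,0],0],[[0.12,0.165,-0.05],[0,0,0],0]]}}

```text
time: 11.15
tool_pos: [0.3791, 0.4228, 0.2119]
tool_rot: [3.141, 0.001, 3.087]
contact_force: [0.6, 1.1, -0.2]
opening: 0.0007
grip_force: 0.0
```

Emit:
{"fn": "arm_command", "kwargs": {"moves": [[[0.035,0.02,0],[0,0,0.06],0],[[0.075,0.04,0],[0,0,0.14],0],[[0.115,0.06,0],[0,0,0.22],0],[[0.15,0.075,0],[0,0,0.3],0],[[0.18,0.09,0],[0,0,0.3],0]]}}

```text
time: 11.65
tool_pos: [0.2034, 0.5218, 0.2117]
tool_rot: [3.141, -0.0, 2.786]
contact_force: [0.6, 0.2, 0.0]
opening: 0.0005
grip_force: 0.0
```

```bash
python3 - <<'E'
from h import *
a=grab('side','s7.png');b=grab('top','t7.png')
S=cv2.imread('pics/s7.png');T=cv2.imread('pics/t7.png')
cv2.imwrite('pics/c7.png',np.vstack([cv2.resize(T[140:230,180:390],None,fx=3.7,fy=3.7,interpolation=cv2.INTER_CUBIC)[:330,:776],cv2.resize(S[145:225,225:345],(776,260),interpolation=cv2.INTER_CUBIC)]))
s=robot.observe();print(s['tool_pos'].round(4),s['tool_rot'].round(3),s['contact_force'].round(2))
E
```

```text
[0.2019 0.5228 0.2117] [ 3.141e+00 -1.000e-03  2.792e+00] [ 1.04 -0.59  1.16]
```

View pics/c7.png

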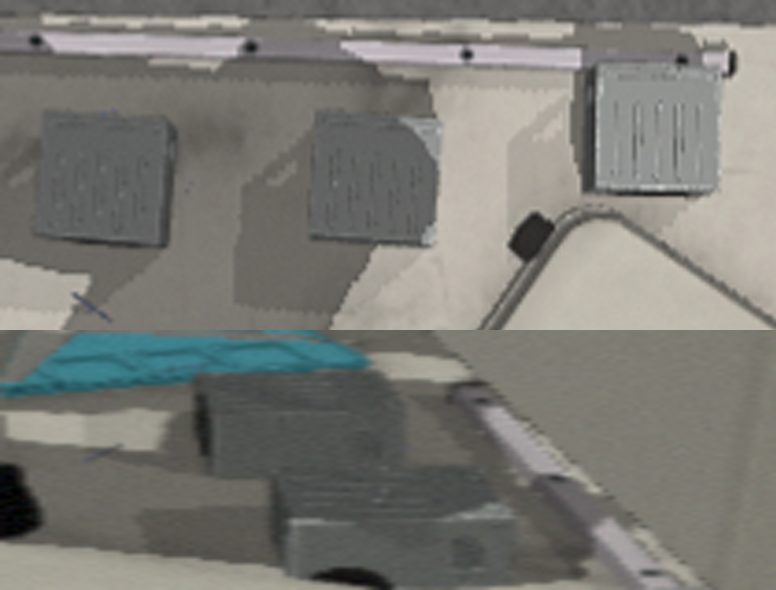

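Both crates lie on their backs: A at crop (37–170, 113–245), B at (310–438, 112–243). In the side view the A sliver at (203,425) looks darker than B's at (283,540). Now I'll check numerically by sampling both base faces.

```bash
cat > base.py <<'E'
from h import *
f=lambda u,v:(180+(u+.5)/3.7-.5,140+(v+.5)/3.7-.5)
C={}
for nm,pts in [('A',[(37,237),(165,245),(44,113),(168,120)]),('B',[(310,237),(433,243),(316,112),(440,118)])]:
    P=[onz('top',*f(u,v),.046) for u,v in pts]; C[nm]=P
    d=P[0]-P[1]; print(nm,[p.round(4)[:2].tolist() for p in P],'yaw',np.degrees(np.arctan2(-d[0],d[1])).round(1),'w',np.linalg.norm(d).round(4))
S=cv2.imread('pics/s7.png',0);T=cv2.imread('pics/t7.png',0)
for nm,P in C.items():
  for cam,I in(('side',S),('top',T)):
    print(nm,cam)
    for z in np.arange(.043,.002,-.005):
      row=[]
      for w in np.linspace(.04,.96,14):
        X=P[0]*(1-w)+P[1]*w; X=np.array([X[0]+(.0 if cam=='side' else 0),X[1],z]); u,v=proj(cam,X); row.append(int(cv2.getRectSubPix(I,(1,1),(float(u),float(v)))[0,0]))
      print(row, proj(cam,X).round(0))
E
python3 base.py
```

```text
A [[0.4148, 0.4233], [0.4116, 0.3607], [0.4756, 0.4212], [0.4728, 0.3604]] yaw -2.9 w 0.0626
B [[0.4164, 0.2902], [0.4142, 0.2302], [0.4776, 0.2881], [0.4755, 0.2274]] yaw -2.1 w 0.06
A side
[66, 68, 71, 70, 64, 53, 53, 59, 62, 62, 63, 69, 74, 80] [258. 173.]
[71, 69, 61, 52, 47, 48, 51, 51, 53, 60, 61, 66, 73, 80] [258. 175.]
[58, 52, 51, 51, 46, 40, 41, 48, 48, 53, 60, 65, 71, 79] [258. 177.]
[57, 56, 50, 41, 35, 34, 37, 43, 48, 51, 57, 65, 73, 81] [258. 179.]
[55, 45, 38, 34, 32, 34, 40, 45, 47, 51, 57, 66, 75, 82] [258. 181.]
[40, 39, 39, 35, 36, 38, 41, 44, 46, 51, 60, 67, 74, 78] [258. 183.]
[46, 40, 40, 40, 39, 36, 39, 44, 49, 53, 61, 70, 78, 83] [258. 186.]
[42, 47, 46, 40, 37, 35, 42, 47, 54, 62, 70, 75, 81, 86] [258. 188.]
[53, 52, 52, 44, 40, 41, 51, 65, 68, 67, 75, 80, 82, 90] [258. 190.]
A top
[88, 76, 76, 67, 60, 53, 53, 56, 60, 64, 63, 76, 83, 64] [223. 206.]
[88, 79, 74, 68, 57, 49, 50, 56, 61, 63, 61, 75, 83, 62] [223. 206.]
[86, 82, 74, 69, 53, 45, 49, 60, 61, 62, 62, 74, 79, 64] [224. 206.]
[85, 85, 77, 68, 50, 43, 55, 62, 62, 60, 61, 73, 76, 70] [224. 206.]
[85, 8
[... 932 characters left out ...]
, 70, 75, 84, 94, 98, 112, 139, 153, 160] [270. 224.]
B top
[70, 73, 72, 74, 77, 76, 76, 85, 74, 76, 76, 80, 83, 145] [295. 205.]
[68, 74, 75, 76, 77, 76, 75, 82, 70, 71, 80, 82, 84, 136] [295. 205.]
[70, 77, 79, 77, 77, 75, 73, 78, 66, 78, 85, 85, 85, 127] [295. 206.]
[74, 80, 82, 78, 76, 75, 72, 76, 73, 84, 89, 88, 86, 120] [295. 206.]
[78, 83, 85, 79, 76, 74, 72, 78, 81, 91, 93, 91, 88, 114] [295. 206.]
[82, 86, 88, 81, 76, 75, 75, 81, 88, 98, 98, 94, 90, 107] [295. 206.]
[85, 89, 91, 82, 78, 78, 78, 82, 95, 104, 102, 97, 93, 107] [295. 206.]
[89, 92, 95, 84, 81, 81, 81, 84, 101, 111, 106, 101, 99, 113] [294. 206.]
[93, 95, 96, 86, 84, 84, 84, 86, 108, 117, 110, 108, 107, 119] [294. 206.]
```

```bash
python3 - <<'E'
import cv2,numpy as np
S=cv2.imread('pics/s7.png');T=cv2.imread('pics/t7.png')
c=lambda I,y,x,h,w:cv2.convertScaleAbs(cv2.resize(I[y:y+h,x:x+w],(390,290),interpolation=cv2.INTER_NEAREST),alpha=1.8,beta=-40)
cv2.imwrite('pics/c8.png',np.vstack([np.hstack([c(S,152,246,34,30),c(S,184,258,34,30)]),np.hstack([c(T,194,185,20,46),c(T,194,258,20,46)])]))
E
```

```text
(no output)
```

View pics/c8.png

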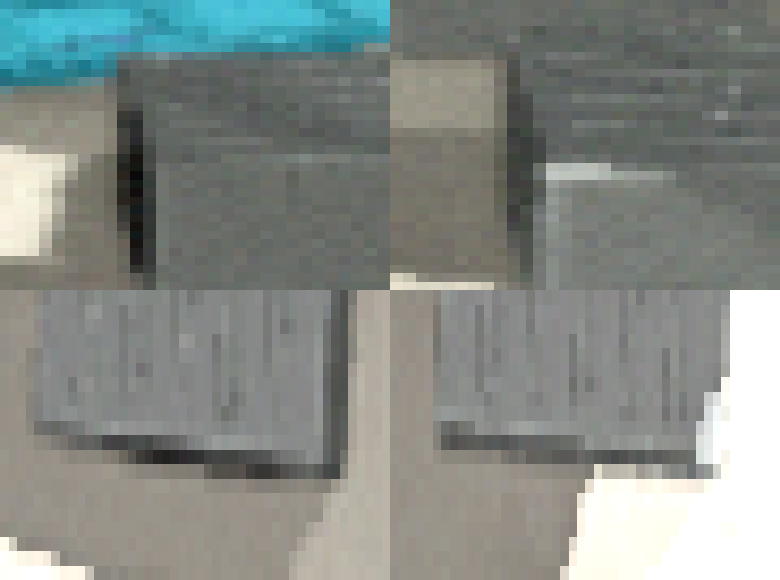

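Clear: crate A has black ink in mid-base in both views, while B is plain grey. So A is stamped, and I'll push it to the rail.

```bash
python3 - <<'E'
from h import *
move([.396,.391,.15],[np.pi,0,np.pi-.005])
E
```

```text
d [-0.2275 -0.0573  0.0614] w [ 0.001  -0.0011 -0.3448]
```

Emit:
{"fn": "arm_command", "kwargs": {"moves": [[[-0.04,-0.01,0],[0,0,-0.08],0.016],[[-0.085,-0.02,0],[0,0,-0.16],0.016],[[-0.13,-0.03,0.01],[0,0,-0.24],0.016],[[-0.175,-0.045,0.03],[0,0,-0.32],0.016],[[-0.22,-0.056,0.05],[0,0,-0.345],0.016]]}}

```text
time: 12.25
tool_pos: [0.3929, 0.3916, 0.1621]
tool_rot: [3.141, 0.001, 3.135]
contact_force: [0.5, 0.7, -0.7]
opening: 0.0165
grip_force: 0.0
```

Emit:
{"fn": "arm_command", "kwargs": {"moves": [[[-0.006,-0.001,0.01],[0,0,0],0.016],[[-0.006,-0.001,0.01],[0,0,0],0.016],[[-0.006,-0.001,0.01],[0,0,0],0.016],[[-0.006,-0.001,0.01],[0,0,0],0.016],[[-0.006,-0.001,0.01],[0,0,0],0.016]]}}

```text
time: 12.75
tool_pos: [0.3965, 0.3934, 0.1525]
tool_rot: [3.141, 0.001, 3.134]
contact_force: [0.4, -0.1, 1.1]
opening: 0.0161
grip_force: 0.0
```

```bash
python3 - <<'E'
from h import *
s=robot.observe();print(s['tool_pos'].round(4),s['tool_rot'].round(3),s['contact_force'].round(2),s['opening'])
move([.396,.391,.016],[np.pi,0,np.pi-.005])
E
```

```text
[0.3965 0.3934 0.1525] [3.141e+00 1.000e-03 3.134e+00] [ 0.36 -0.07  1.09] 0.016072178633425596
d [ 0.0006 -0.0025  0.1365] w [ 0.001   0.0012 -0.0029]
```

Emit:
{"fn": "arm_command", "kwargs": {"moves": [[[0.001,-0.002,0.03],[0,0,0],0.016],[[0.001,-0.002,0.065],[0,0,0],0.016],[[0.001,-0.002,0.1],[0,0,0],0.016],[[0.001,-0.002,0.123],[0,0,0],0.016],[[0.001,-0.002,0.136],[0,0,0],0.016]]}}

```text
time: 13.25
tool_pos: [0.3949, 0.3905, 0.0141]
tool_rot: [-3.14, -0.002, 3.133]
contact_force: [0.2, 0.8, -0.4]
opening: 0.016
grip_force: 0.0
```

Emit:
{"fn": "arm_command", "kwargs": {"moves": [[[0,0,0],[0,0,0],0.016],[[-0.003,0,0],[0,0,0],0.016],[[-0.006,0,0],[0,0,0],0.016],[[-0.009,0,0],[0,0,0],0.016],[[-0.012,0,0],[0,0,0],0.016]]}}

```text
time: 13.75
tool_pos: [0.4088, 0.3906, 0.0165]
tool_rot: [3.141, 0.001, 3.132]
contact_force: [-1.4, 0.8, 1.3]
opening: 0.0158
grip_force: 0.5
```

Emit:
{"fn": "arm_command", "kwargs": {"moves": [[[-0.004,0,0],[0,0,0],0.016],[[-0.008,0,0],[0,0,0],0.016],[[-0.012,0,0],[0,0,0],0.016],[[-0.016,0,0],[0,0,0],0.016],[[-0.02,0,0],[0,0,0],0.016]]}}

```text
time: 14.25
tool_pos: [0.4285, 0.39, 0.0155]
tool_rot: [-3.142, -0.0, 3.132]
contact_force: [-1.2, 1.5, 0.1]
opening: 0.0159
grip_force: 0.5
```

Emit:
{"fn": "arm_command", "kwargs": {"moves": [[[-0.0015,0,0],[0,0,0],0.016],[[-0.003,0,0],[0,0,0],0.016],[[-0.0045,0,0],[0,0,0],0.016],[[-0.006,0,0],[0,0,0],0.016],[[-0.007,0,0],[0,0,0],0.016]]}}

```text
time: 14.75
tool_pos: [0.4353, 0.39, 0.0155]
tool_rot: [3.142, 0.0, 3.132]
contact_force: [-0.1, -0.2, 0.0]
opening: 0.0159
grip_force: 0.1
```

Emit:
{"fn": "arm_command", "kwargs": {"moves": [[[-0.0005,0,0],[0,0,0],0.016],[[-0.001,0,0],[0,0,0],0.016],[[-0.0015,0,0],[0,0,0],0.016],[[-0.002,0,0],[0,0,0],0.016],[[-0.002,0,0],[0,0,0],0.016]]}}

```text
time: 15.25
tool_pos: [0.4356, 0.39, 0.0156]
tool_rot: [-3.141, -0.003, 3.132]
contact_force: [-8.1, 1.8, 4.3]
opening: 0.0161
grip_force: 3.5
```

The force shows it has reached the rail. I'll back off and up to clear the view.

Emit:
{"fn": "arm_command", "kwargs": {"moves": [[[0.001,0,0],[0,0,0],0.016],[[0.004,0,0],[0,0,0],0.016],[[0.014,0,0],[0,0,0],0.016],[[0.025,0,0],[0,0,0],0.016],[[0.032,0,0],[0,0,0],0.016]]}}

```text
time: 15.75
tool_pos: [0.4038, 0.3902, 0.0155]
tool_rot: [-3.141, -0.0, 3.132]
contact_force: [-0.6, 0.1, 0.3]
opening: 0.0159
grip_force: 0.0
```

Emit:
{"fn": "arm_command", "kwargs": {"moves": [[[0,0,-0.03],[0,0,0],0.016],[[0,0,-0.07],[0,0,0],0.016],[[0,0,-0.11],[0,0,0],0.016],[[0,0,-0.15],[0,0,0],0.016],[[0,0,-0.19],[0,0,0],0.016]]}}

```text
time: 16.25
tool_pos: [0.4044, 0.3902, 0.2073]
tool_rot: [3.142, 0.0, 3.132]
contact_force: [1.2, 0.1, -0.5]
opening: 0.0158
grip_force: 0.0
```

Emit:
{"fn": "arm_command", "kwargs": {"moves": [[[0.02,0.02,0],[0,0,0.06],0.016],[[0.06,0.04,0],[0,0,0.14],0.016],[[0.1,0.06,0],[0,0,0.22],0.016],[[0.14,0.08,0],[0,0,0.3],0.016],[[0.18,0.1,0],[0,0,0.3],0.016]]}}

```text
time: 16.75
tool_pos: [0.2241, 0.4924, 0.2057]
tool_rot: [3.141, 0.0, 2.829]
contact_force: [0.3, 0.5, 0.2]
opening: 0.016
grip_force: 0.0
```

```bash
python3 - <<'E'
from h import *
T=grab('top','t9.png');S=grab('side','s9.png');G=cv2.cvtColor(T,cv2.COLOR_RGB2GRAY).astype(int)
O=cv2.cvtColor(cv2.imread('pics/t7.png'),cv2.COLOR_BGR2GRAY).astype(int)
d=np.abs(G-O); m=(d>25).astype(np.uint8); n,l,st,c=cv2.connectedComponentsWithStats(m[130:300,160:420])
print([ (s+[160,130,0,0,0]).tolist() for s in st[1:] if s[4]>8])
print(robot.observe()['tool_pos'],robot.observe()['contact_force'].round(2))
for col in (196,204,212,220): print(col,G[145:210,col].tolist())
E
```

```text
[[160, 143, 12, 18, 111], [191, 144, 35, 4, 80], [245, 144, 8, 5, 21], [265, 145, 21, 4, 59], [191, 149, 52, 10, 266], [244, 150, 8, 6, 28], [272, 151, 32, 35, 286], [224, 161, 4, 12, 29], [206, 163, 4, 5, 11], [194, 185, 27, 3, 51], [160, 188, 67, 63, 907], [215, 197, 4, 7, 9], [294, 200, 4, 6, 16], [266, 206, 19, 29, 85], [190, 223, 10, 14, 37], [160, 229, 5, 6, 22], [262, 236, 4, 9, 14], [257, 247, 18, 35, 185], [185, 258, 19, 28, 229], [206, 272, 9, 11, 62], [209, 281, 27, 19, 202]]
[0.22106865 0.49361345 0.20567515] [ 0.53 -0.17 -0.08]
196 [133, 122, 120, 120, 122, 123, 111, 99, 97, 91, 92, 96, 98, 97, 96, 98, 98, 100, 100, 95, 97, 98, 98, 97, 97, 105, 99, 95, 98, 95, 97, 98, 99, 98, 99, 99, 97, 88, 94, 102, 77, 59, 82, 97, 101, 103, 102, 104, 104, 103, 105, 106, 106, 106, 106, 112, 123, 141, 164, 173, 180, 191, 192, 191, 192]
204 [118, 121, 120, 120, 121, 123, 111, 99, 94, 96, 96, 97, 97, 97, 97, 97, 97, 95, 96, 98, 96, 98, 97, 98, 99, 99, 98, 97, 97, 98, 99, 98, 101, 96, 99, 101, 98, 98, 99, 103, 68, 37, 48, 91, 102, 101, 102, 101, 105, 104, 105, 103, 103, 104, 104, 103, 105, 103, 102, 122, 150, 184, 194, 192, 191]
212 [122, 122, 119, 113, 118, 123, 106, 131, 132, 138, 129, 103, 98, 99, 97, 98, 98, 95, 93, 95, 96, 98, 99, 98, 98, 99, 99, 100, 103, 101, 94, 94, 96, 95, 98, 98, 97, 95, 98, 102, 82, 49, 42, 93, 105, 105, 104, 104, 102, 104, 102, 102, 103, 105, 112, 115, 120, 121, 120, 121, 121, 120, 122, 122, 123]
220 [117, 121, 120, 120, 120, 120, 105, 142, 139, 151, 133, 107, 113, 102, 97, 97, 98, 98, 96, 93, 93, 94, 93, 95, 93, 97, 99, 99, 99, 98, 96, 97, 98, 99, 98, 99, 99, 97, 99, 98, 96, 72, 60, 91, 101, 102, 102, 103, 100, 116, 121, 121, 121, 122, 123, 122, 121, 123, 124, 122, 121, 122, 123, 123, 123]
```

```bash
python3 - <<'E'
from h import *
G=cv2.cvtColor(cv2.imread('pics/t9.png'),cv2.COLOR_BGR2GRAY).astype(float)
def edge(cols,r0,r1,th,z):
    P=[]
    for c in cols:
        k=G[r0:r1,c]; i=next((i for i in range(1,len(k)) if k[i]<th<=k[i-1]),None)
        if i: P.append(onz('top',c,r0+i-1+(k[i-1]-th)/(k[i-1]-k[i]),z)[:2])
    P=np.array(P); 
    p=np.polyfit(P[:,1],P[:,0],1); r=P[:,0]-np.polyval(p,P[:,1]);ok=abs(r)<.0008; p=np.polyfit(P[ok,1],P[ok,0],1)
    print('x@.39',np.polyval(p,.39).round(4),'x@.26',np.polyval(p,.26).round(4),'yaw deg',(-np.degrees(p[0])).round(2),ok.sum(),len(P))
edge(range(194,221),180,192,82,.046)
# rail top face far edge / near edge away from crate: use z=.014 drop to dark, bright part
edge(list(range(232,262))+list(range(285,330)),150,165,130,.014)
B=cv2.cvtColor(cv2.imread('pics/t7.png'),cv2.COLOR_BGR2GRAY).astype(float)
G2=G;G=B;edge(range(268,292),198,210,82,.046);G=G2;edge(range(268,292),198,210,82,.046)
# side-image unchanged check for sent & loupe
for n,box in(('sent',(150,200,335,380)),('loupe',(238,262,236,260))):
    a,b,c,d=box;print(n,np.abs(G-B)[a:b,c:d].mean().round(2))
L=cv2.cvtColor(cv2.imread('pics/t0.png'),cv2.COLOR_BGR2GRAY)
for I in(L,G): m=cv2.moments((I[236:264,232:264]<35).astype(np.uint8));print(m['m10']/m['m00']+232,m['m01']/m['m00']+236,m['m00'])
E
```

```text
x@.39 0.449 x@.26 0.447 yaw deg -0.91 27 27
x@.39 0.5102 x@.26 0.5125 yaw deg 1.0 12 54
x@.39 0.4222 x@.26 0.4158 yaw deg -2.84 22 24
x@.39 0.422 x@.26 0.4156 yaw deg -2.81 22 23
sent 2.27
loupe 3.76
247.2942857142857 249.72285714285715 350.0
247.16666666666666 249.69182389937106 318.0
```

```bash
python3 -c "
from cell import robot
print(robot.hand_in())"
```

```text
the job is handed in; nothing more can be done
None
```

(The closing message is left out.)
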